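# Re-clamp a gilt frame rail against the stop of the repair jig

### The arm

A 6-joint arm with a two-finger parallel gripper is mounted at the origin on the work surface. World frame = base frame: x ahead of the robot, y to its left, z up, the work surface at z = 0. Lengths are in m, angles in rad, forces in N, time in s.
With the tool pointing down it reaches from about 0.425 to 0.95 m from the base axis. Payload 14.7 kg.
Tool frame: the origin (TCP) lies midway between the tips of the shut fingers; the grasp point (between the pads) lies 19 mm behind it (robot.hold_point_z is the distance from the TCP to the grasp point, in m); z points along the fingers, y is the line along which they close (so a half turn about z gives the same grasp; the last joint's range is limited). The gripper opens to 85 mm and grips with 20 to 120 N. Pads are 22 mm wide; open, the fingers measure 114 mm over their backs; the gripper's body (76 mm by 85 mm) begins 54 mm behind the grasp point. The pads swing forward as they close: fully open they stand 13 mm farther back than shut.
Start: joints at [1.11, 0.48, 1.596, -0, 1.065, -0.047], TCP at [0.261, 0.595, 0.231] pointing down, gripper open.
Joint ranges: [-2.75, 2.75], [-0.82, 2.05], [0.23, 2.67], [-1.56, 4.7], [0.09, 2.69], [-2.92, 2.92]. Speed limits (rad/s): [1.89, 1.89, 2.39, 3.01, 3.01, 3.01].

### API

Orientations are given as a unit quaternion [x, y, z, w].
In Python, from station import robot, viewer, ticket gives the robot as it stands.
- The arm moves only by the tool apply_moves, never from a script. Its argument "moves" is a list of rows, each a list of 7 numbers: the opening, from 0 (shut) to 1 (fully open), then the shift along the tool's x, y, z in m, then the turn, a rotation vector about the tool's x, y, z in rad. In form: [[hand, dx, dy, dz, ax, ay, az], ...]. A call has exactly 8 rows; each row is the pose to reach, as a shift and turn from the pose commanded when the call began, along the tool's axes at that moment; what a row does not reach only later rows make up. A row lasts 1/10 s, in which the tool goes at most 50 mm and 8.59 degrees, less where a joint would pass 70% of its speed; a pose out of reach is approached as far as the arm can. A call with a gripper value outside its range is refused whole. The fingers move at their own pace and stop on an object; "grip_force" is the grip in N (left out, the last holds). Time passes only in rows, so rows that repeat a pose let the fingers close, or fill a call up. It gives the time, the measured TCP pose, the force, the opening and the grip force at its end, in the units of the state.
- robot.observe(): the state, without advancing time (a new reading comes with each control period).
- viewer.grab_frame(name): name is "scene" or "top" or "wrist"; returns a dict with "pixels" (420x560x3 uint8, red, green, blue), "depth" (420x560 float32, m along the optical axis (not along the pixel's ray), 0 where there is no reading), "camera_matrix" (3x3 intrinsics, pixels), "rvec" (rotation vector, rad) and "tvec" (3), from world to camera coordinates, as OpenCV has them. Camera axes: x right, y down, z forward; pixel columns grow to the right and rows downward; lengths in m; the calibration is good to about 2 mm. A picture is of the moment at which its call begins.
- ticket.hand_in(): hands the job in; it is judged then, once.
Trained networks look in a picture, given as the dict that the camera call returned (one of the last four; its "shot" number tells which), for a name from the list of things; names that differ only in an ending like _2 or _b are one class to them, and where a whole thing is asked for, a point or a joint stands for the part that bears it (a point fixed in the world has none). Each returns a list of dicts, best first, with "conf" (0 to 1); they miss things now and then, are a little off and sometimes report something else, mostly with a low value. They report only what shows in the picture. A call takes as long as a camera call.
- viewer.search_frame(picture, thing): "extent" ([left, top, right, bottom] in pixels, round what is visible of it).
- viewer.cut_out(picture, thing): "region" (420x560 bool, what is visible of it) and "extent" ([left, top, right, bottom] in pixels, round what is visible of it).
- viewer.mark_of(picture, thing): "xy" ([column, row] in pixels: a listed point, or the origin of a listed thing).
The state is a dict: "clock": time; "qpos": joint angles; "qvel": joint speeds; "joint_torque": joint torques, N m; "eef_pos": TCP position; "tcp_rot": TCP orientation; "ft_force": force on the tool from outside, world axes, zero at the start; "wrist_torque": the same for the moment, N m; "finger_gap": finger opening in m; "grip_force": force on a finger pad.
Only numpy, scipy, OpenCV 4.12 (cv2) and the standard library are available. Lean on these libraries where they do the work, as an engineer would, in place of code of your own. Each camera call takes 0.05 s, during which the arm holds its last target. There are 200 camera calls.

### The job

The gilt frame rail in the repair jig was clamped short of its end stop, so the clamp is pressing beside the pale repair patch. Swing the toggle clamp's handle right back to free the rail, push the rail along its guides until its end touches the end stop, then swing the handle upright again, over centre to its stop, so that the clamp is locked on the patch with the rail still home. Leave the other things on the bench alone.

Things in the scene. Friction and masses are not known exactly. Their poses are not given: they have to be found in the camera images.
- jig: Fixed plywood board, 290 x 420 x 12 mm, with two guides, an end stop and a toggle clamp. Origin: on the table (z = 0) under the middle of the rail's home place. z up, y along the guides towards the end stop, x across the rail towards the clamp (away from the robot, give or take yaw). The board spans x -100..190, y -210..210; the clamp's foot and cheeks x 40..100, y +-28, up to 114 mm high.
- stop_face (a point): Centre of the end stop's face towards the rail, at jig (0, 100, 30) mm, axes as the jig. The stop is 75 wide, 25 thick, its top 42 mm above the table.
- channel (a point): Middle of the open (-y) mouth of the channel between the guides, on the board, at jig (0, -110, 12) mm, axes as the jig. The channel is 43 mm wide and runs 200 mm along y; its two guides are 14 mm wide and 9 mm high (tops 21 mm above the table).
- rail: Loose gilt wooden frame rail, 200 long (its y) x 40 wide x 28 mm high, 0.2 to 0.35 kg, lying on the board in the channel, its +y end 25 to 55 mm short of the end stop at the start. Its top 10 mm is a flat ridge 30 wide, crossed at mid-length by a pale flush repair patch. Origin: centre of the underside. Home: +y end touching the end stop, origin 12 mm above the jig's.
- rail_push (a point): Centre of the rail's free (-y) end face, 18 mm above the rail's underside; axes as the rail. Pushing here towards +y slides the rail.
- clamp_handle (a joint): Handle angle (rad): 0 = locked, upright and leaning 0.1 over the rail, on its stop; grows as it swings back away from the rail (to jig +x); 1.05 = fully open. Dead centre is 0.1: below it the sprung clamp holds itself locked. The handle drives the clamp arm, which lifts as the handle goes back. It takes 3 to 8 N at the grip; beyond 0.5 it stays where left.
- handle_pivot (a point): Handle's hinge, fixed on the jig at (55, 0, 104) mm; the hinge axis is jig y. At joint value h the handle points from here along (sin(h-0.1), 0, cos(h-0.1)) in jig axes.
- handle_tip (a point): Upper end of the handle, 93 mm from handle_pivot. The handle is a round bar: black rubber grip 20 mm thick from 35 to 93 mm of the pivot, steel 12 mm thick below.
- clamp_pad: Rubber foot 22 mm across and 9 mm thick, sprung on a spindle at the end of the clamp arm. Origin: centre of its lower face, at jig (0, 0, 40) mm when locked on the rail; the arm reaches it from a hinge at jig (69, 0, 68) mm and is lifted by about 0.85 rad when fully open.
- cork: cork stopper, 22 mm across, 35 tall, standing on the jig board; bystander; origin at the centre of its underside as it stands
- filler_jar: small jar, 44 mm across, 45 tall, on the jig board's far corner; bystander; origin at the centre of its underside as it stands
- sanding_block: wooden block 45 x 70 x 28 mm on the jig board's other far corner; bystander; origin at the centre of its underside as it stands
- beaker: earthenware beaker, 90 mm across, 110 tall, left of the jig; bystander; origin at the centre of its underside as it stands
- glue_bottle: bottle, 56 mm across, 150 tall, right of the jig; bystander; origin at the centre of its underside as it stands
- brush: brush lying right of the jig; bystander; origin at the centre of its underside as it stands
- spring_clamp: black spring clamp with brass jaws, about 150 x 80 x 24 mm, lying left of the jig; bystander; origin at the centre of its underside as it stands

How it is judged:
By the outcome, as a careful person would: the job done as asked, in the order asked, and still so for the second after the job is handed in, with the robot touching nothing.
It also fails if it takes over 54 s, if anything falls off the work surface, if the arm or the gripper's body presses on something with over 40 N, if the wrist force passes 120 N, or if a joint passes its speed limit or range.

## Working session

There is one attempt and no reset: what is moved stays moved. The work goes in short steps, Python scripts to look and compute and a tool call to move; the robot and the scene stay as the last step left them, time stands still between calls to the robot, and variables do not carry over. Pictures are saved under pics/ and viewed, at most 10 in all, crops included, and the job is handed in when it is done.

Besides the shell and the picture viewer there is one more tool, called as name(argument=value, ...), one argument or row to a line, values as JSON. apply_moves: Moves the arm, as the interface text tells. Its arguments: {"type":"object","properties":{"moves":{"type":"array","items":{"type":"array","items":{"type":"number"}}},"grip_force":{"type":"number"}},"required":["moves"]}

```bash
mkdir -p pics; ls; cat > h.py <<'E'
import numpy as np, cv2
from scipy.spatial.transform import Rotation as R
from station import robot, viewer, ticket
def cam(f):
    return np.array(f["camera_matrix"]),R.from_rotvec(np.ravel(f["rvec"])).as_matrix(),np.ravel(f["tvec"])
def back(f,xy,d=None):
    K,Rm,t=cam(f); u,v=xy
    if d is None:
        p=f["depth"][int(v)-2:int(v)+3,int(u)-2:int(u)+3]; d=np.median(p[p>0])
    return Rm.T@(np.linalg.inv(K)@[u,v,1]*d-t)
def atz(f,xy,z):
    K,Rm,t=cam(f); c=-Rm.T@t; r=Rm.T@np.linalg.inv(K)@[xy[0],xy[1],1]
    return c+r*(z-c[2])/r[2]
def proj(f,P):
    K,Rm,t=cam(f); q=K@(Rm@np.array(P)+t); return q[:2]/q[2]
def tri(obs):
    A=[];b=[]
    for f,xy in obs:
        K,Rm,t=cam(f); c=-Rm.T@t; r=Rm.T@np.linalg.inv(K)@[xy[0],xy[1],1]; r/=np.linalg.norm(r)
        M=np.eye(3)-np.outer(r,r); A.append(M); b.append(M@c)
    return np.linalg.lstsq(np.vstack(A),np.hstack(b),rcond=None)[0]
def save(f,n): cv2.imwrite("pics/"+n,f["pixels"][:,:,::-1])
E
python3 - <<'E'
from h import *
np.set_printoptions(precision=4,suppress=True)
s=robot.observe(); print({k:np.round(v,4) for k,v in s.items()})
F={n:viewer.grab_frame(n) for n in("scene","top")}
for n,f in F.items(): save(f,n+"0.png"); print(n,-cam(f)[1].T@cam(f)[2])
for th in("jig","stop_face","channel","rail","rail_push","handle_pivot","handle_tip","clamp_pad","cork","filler_jar","sanding_block","beaker","glue_bottle"):
    o=[]
    for n,f in F.items():
        r=viewer.mark_of(f,th)
        if r: 
            o.append((f,r[0]["xy"])); print(th,n,np.round(r[0]["xy"],1),round(r[0]["conf"],2),back(f,r[0]["xy"]))
    if len(o)==2: print("   tri",tri(o))
cv2.imwrite("pics/both.png",cv2.resize(np.hstack([F["scene"]["pixels"],F["top"]["pixels"]])[:,:,::-1],(800,300)))
E
```

```text
pics
{'clock': np.float64(0.0), 'qpos': array([ 1.1104,  0.4808,  1.5969,  0.    ,  1.0651, -0.0466]), 'qvel': array([-0.0001,  0.0004,  0.0017, -0.001 ,  0.0004,  0.0013]), 'joint_torque': array([ -0.003 , -95.0652, -43.0186,  -0.0002,   0.012 ,  -0.0001]), 'eef_pos': array([0.2612, 0.5948, 0.2307]), 'tcp_rot': array([ 0.2054,  0.9787, -0.0006, -0.0002]), 'ft_force': array([-0.0853, -0.6848, -0.0044]), 'wrist_torque': array([ 0.0086,  0.0294, -0.026 ]), 'grip_force': np.float64(0.0), 'finger_gap': np.float64(0.0854)}
scene [1.2187 0.4946 1.2069]
top [0.4664 0.0295 1.3624]
jig scene [261.3 220.7] 0.76 [ 0.5352 -0.0585  0.0364]
jig top [310.5 221.9] 0.85 [ 0.5242 -0.0786  0.082 ]
   tri [ 0.5233 -0.078   0.0099]
stop_face scene [280.7 224.4] 0.73 [0.4971 0.0038 0.0155]
stop_face top [277.9 225.6] 0.62 [0.5161 0.0169 0.0396]
   tri [0.5159 0.0169 0.0468]
channel scene [234.3 210.2] 0.75 [ 0.5463 -0.1794  0.029 ]
channel top [342.8 219.1] 0.97 [ 0.5334 -0.1806  0.0392]
   tri [ 0.536  -0.1868  0.0126]
rail scene [245.8 213.8] 0.6 [ 0.5826 -0.0888  0.1091]
rail top [322.  220.6] 0.92 [ 0
[... 721 characters left out ...]
0.0164]
cork top [313.9 241.2] 0.44 [ 0.4675 -0.0941  0.0108]
   tri [ 0.4647 -0.089   0.0165]
filler_jar scene [272.7 264.1] 0.64 [0.6649 0.0813 0.031 ]
filler_jar top [260.1 185.9] 0.7 [0.6358 0.0692 0.0568]
   tri [ 0.6453  0.0694 -0.0082]
sanding_block scene [210.9 224.7] 0.74 [ 0.6545 -0.2053  0.0384]
sanding_block top [347.5 184.2] 0.7 [ 0.64   -0.1975  0.0392]
   tri [ 0.6458 -0.2055  0.027 ]
beaker scene [416.7 261.9] 0.76 [0.4001 0.4972 0.0546]
beaker top [124.8 279. ] 0.83 [0.366  0.4595 0.0974]
   tri [ 0.3571  0.4963 -0.0071]
glue_bottle scene [204.6 163.8] 0.72 [ 0.4113 -0.4456  0.0249]
glue_bottle top [435.6 263.5] 0.93 [ 0.3972 -0.4465  0.0713]
   tri [ 0.3917 -0.4723 -0.0052]
```

View pics/both.png

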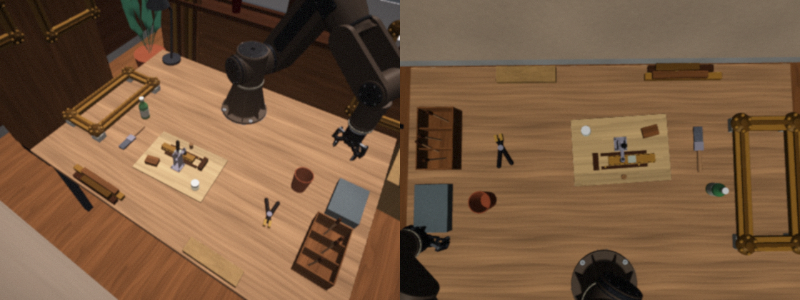

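```bash
python3 - <<'E'
from h import *
a=cv2.imread("pics/top0.png")[140:300,200:400]; cv2.imwrite("pics/topc.png",cv2.resize(a,(750,600),interpolation=cv2.INTER_CUBIC))
E
```

```text
(no output)
```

View pics/topc.png

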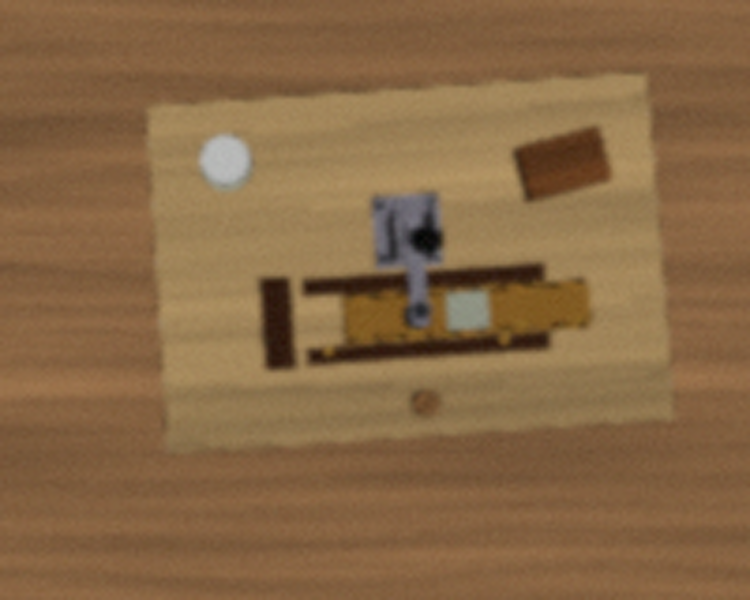

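The views show the jig at about (0.52, -0.08), with the clamp left of the patch and the stop on the left. In the top crop the stop is near (278, 323), the pad near (418, 312), the patch near (467, 310), the rail's free end near (588, 302), the handle near (427, 238) and the cork near (425, 402). The jig's yaw is about +0.06.

```bash
python3 - <<'E'
from h import *
np.set_printoptions(precision=4,suppress=True)
f=viewer.grab_frame("top")
m=viewer.cut_out(f,"jig")[0]["region"].astype(np.uint8)
hsv=cv2.cvtColor(f["pixels"],cv2.COLOR_RGB2HSV)
c=max(cv2.findContours(m,0,1)[0],key=cv2.contourArea); h=cv2.convexHull(c)
w=np.array([atz(f,p[0],.012)[:2] for p in h])
r=cv2.minAreaRect(w.astype(np.float32)*1000); print(r, cv2.boxPoints(r))
for yaw in (.05,.06,.064,.07,.08):
    rr=R.from_euler('z',yaw).as_matrix()[:2,:2]; print(yaw,np.array(r[0])-rr@[45,0])
s=robot.observe(); Rt=R.from_quat(s["tcp_rot"])
# goal 1: wrist view over jig
tgt=np.array([.50,-.08,.42]); print("tool shift",Rt.inv().apply(tgt-s["eef_pos"]))
fw=viewer.grab_frame("wrist"); print("wrist cam in tool",Rt.inv().apply(-cam(fw)[1].T@cam(fw)[2]-s["eef_pos"]), Rt.inv().apply(cam(fw)[1][2]))
E
```

```text
((566.9310302734375, -78.05335998535156), (292.62420654296875, 419.8807067871094), 2.7428524494171143) [[ 410.7402  124.6449]
 [ 430.8329 -294.7547]
 [ 723.1219 -280.7516]
 [ 703.0291  138.648 ]]
0.05 [521.9873 -80.3024]
0.06 [522.012  -80.7517]
0.064 [522.0232 -80.9314]
0.07 [522.0412 -81.2008]
0.08 [522.075  -81.6495]
tool shift [-0.49   -0.5222 -0.1887]
wrist cam in tool [ 0.0721 -0.0011 -0.1416] [-0.2864 -0.0006  0.9581]
```

apply_moves(
  moves=[
    [0,-0.49,-0.52,-0.18,0,0,-0.475],
    [0,-0.49,-0.52,-0.18,0,0,-0.475],
    [0,-0.49,-0.52,-0.18,0,0,-0.475],
    [0,-0.49,-0.52,-0.18,0,0,-0.475],
    [0,-0.49,-0.52,-0.18,0,0,-0.475],
    [0,-0.49,-0.52,-0.18,0,0,-0.475],
    [0,-0.49,-0.52,-0.18,0,0,-0.475],
    [0,-0.49,-0.52,-0.18,0,0,-0.475],
  ],
)

```text
clock: 2.35
eef_pos: [0.3908, 0.2303, 0.3291]
tcp_rot: [-0.031, 1.0, 0.0, 0.0]
ft_force: [1.4, 0.0, 0.2]
finger_gap: -0.0
grip_force: 0.0
```

```bash
cat >> h.py <<'E'
def rel(tgt,yaw=None):
    s=robot.observe(); Rt=R.from_quat(s["tcp_rot"])
    d=Rt.inv().apply(np.array(tgt)-s["eef_pos"])
    G=R.from_matrix(np.array([[-np.cos(yaw),-np.sin(yaw),0],[-np.sin(yaw),np.cos(yaw),0],[0,0,-1]]).T.T) if yaw is not None else Rt
    if yaw is not None:
        G=R.from_matrix(np.column_stack([[-np.cos(yaw),-np.sin(yaw),0],[-np.sin(yaw),np.cos(yaw),0],[0,0,-1]]))
    print("rel",np.round(d,4),np.round((Rt.inv()*G).as_rotvec(),4),"clock",s["clock"],"eef",np.round(s["eef_pos"],4),"F",np.round(s["ft_force"],1))
E
python3 -c "
from h import *
rel([.5,-.08,.40],.06)"
```

```text
rel [-0.0899 -0.3164 -0.0709] [0.0002 0.0007 0.0016] clock 2.35 eef [0.3908 0.2303 0.3291] F [1.4 0.  0.2]
```

apply_moves(
  moves=[
    [0,-0.09,-0.316,-0.071,0,0,0],
    [0,-0.09,-0.316,-0.071,0,0,0],
    [0,-0.09,-0.316,-0.071,0,0,0],
    [0,-0.09,-0.316,-0.071,0,0,0],
    [0,-0.09,-0.316,-0.071,0,0,0],
    [0,-0.09,-0.316,-0.071,0,0,0],
    [0,-0.09,-0.316,-0.071,0,0,0],
    [0,-0.09,-0.316,-0.071,0,0,0],
  ],
)

```text
clock: 3.15
eef_pos: [0.5012, -0.0817, 0.4002]
tcp_rot: [-0.029, 1.0, -0.001, 0.001]
ft_force: [-0.1, 0.1, -0.9]
finger_gap: -0.0
grip_force: 0.0
```

```bash
cat > m.py <<'E'
from h import *
np.set_printoptions(precision=4,suppress=True)
f=viewer.grab_frame("wrist"); save(f,"w1.png"); t=viewer.grab_frame("top")
rel([.5,-.08,.40],.06)
for th in("jig","stop_face","channel","rail","rail_push","handle_pivot","handle_tip","clamp_pad","cork"):
    r=viewer.mark_of(f,th); q=viewer.mark_of(t,th)
    if r: print(th,np.round(r[0]["xy"],1),round(r[0]["conf"],2),back(f,r[0]["xy"]), "tri",tri([(f,r[0]["xy"]),(t,q[0]["xy"])]) if q else "")
E
python3 m.py
```

```text
rel [-0.0002 -0.0016 -0.0007] [ 0.0003 -0.0003 -0.0007] clock 3.25 eef [ 0.4997 -0.0785  0.3993] F [-0.4  1.  -0.2]
stop_face [339.4 178.7] 0.61 [0.5196 0.0151 0.0125] tri [0.5146 0.0146 0.0248]
channel [220.4 176.8] 0.87 [ 0.5228 -0.1841  0.0397] tri 
rail [254.3 180.3] 0.56 [ 0.5255 -0.1288  0.0391] tri [ 0.4354 -0.0937  0.8671]
rail_push [195.8 178.4] 0.88 [ 0.5279 -0.2246  0.0385] tri 
handle_pivot [283.2 225.7] 0.81 [ 0.5669 -0.079   0.139 ] tri [ 0.5767 -0.0802  0.1128]
handle_tip [281.6 244.3] 0.91 [ 0.5713 -0.0807  0.1951] tri 
clamp_pad [281.1 177.6] 0.52 [ 0.5165 -0.0853  0.0506] tri 
cork [280.  134.6] 0.63 [ 0.4504 -0.0906  0.0461] tri
```

View pics/w1.png

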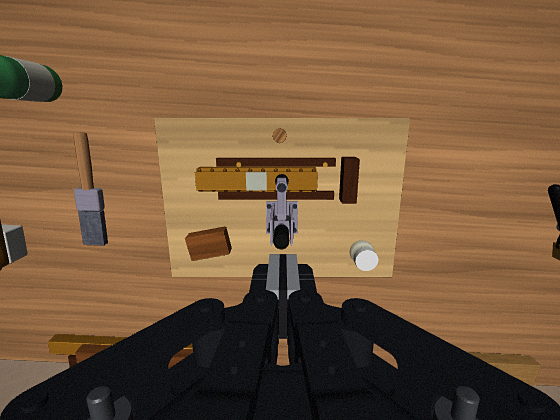

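The wrist view shows the rail's free end near (196, 179), the patch near (257, 181), the pad near (281, 180), the stop near (349, 180) and the handle tip near (282, 240). The board is nearly square to the tool.

```bash
python3 - <<'E'
from h import *
np.set_printoptions(precision=4,suppress=True)
f=viewer.grab_frame("wrist")
m=viewer.cut_out(f,"jig")[0]["region"].astype(np.uint8)
h=cv2.convexHull(max(cv2.findContours(m,0,1)[0],key=cv2.contourArea))
w=np.array([atz(f,p[0],.012)[:2] for p in h])*1000
r=cv2.minAreaRect(w.astype(np.float32)); print(r)
y=np.deg2rad(r[2]) if r[2]<45 else np.deg2rad(r[2]-90)
o=(np.array(r[0])-R.from_euler('z',y).as_matrix()[:2,:2]@[45,0])/1000; print(y,o)
for yaw in(y,.055):
  J=R.from_euler('z',yaw).as_matrix(); O=np.array([*o,0])
  for n,p in dict(stop=(0,.1,.03),chan=(0,-.11,.012),piv=(.055,0,.104),tip=(.0457,0,.1965),pad=(0,0,.04)).items(): print(n,proj(f,O+J@p))
E
```

```text
Traceback (most recent call last):
IndexError: list index out of range
```

```bash
cat > fit.py <<'E'
from h import *
np.set_printoptions(precision=4,suppress=True)
def cloud(f):
    K,Rm,t=cam(f); v,u=np.mgrid[:420,:560]; d=f["depth"]
    p=np.stack([(u-K[0,2])/K[0,0]*d,(v-K[1,2])/K[1,1]*d,d],-1)-t
    return p@Rm
def board(f):
    P=cloud(f); x,y,z=P[...,0],P[...,1],P[...,2]
    tz=np.median(z[(abs(x-.53)<.3)&(abs(y+.08)<.35)&(abs(z)<.006)&(f["depth"]>0)])
    m=((abs(z-tz-.012)<.004)&(abs(x-.56)<.2)&(abs(y+.08)<.26)&(f["depth"]>0)).astype(np.uint8)
    m=cv2.morphologyEx(m,cv2.MORPH_OPEN,np.ones((3,3)))
    c=max(cv2.findContours(m,0,1)[0],key=cv2.contourArea)
    w=np.array([atz(f,p[0],.012)[:2] for p in cv2.convexHull(c)])*1000
    r=cv2.minAreaRect(w.astype(np.float32)); a=r[2] if r[2]<45 else r[2]-90
    y=np.deg2rad(a); o=(np.array(r[0])-R.from_euler('z',y).as_matrix()[:2,:2]@[45,0])/1000
    print("tablez",tz,r,"yaw",y,"origin",o); return y,o
if __name__=="__main__":
  for n in("top","wrist"):
    f=viewer.grab_frame(n); y,o=board(f)
    J=R.from_euler('z',y).as_matrix(); O=np.array([*o,0])
    for k,p in dict(stop=(0,.1,.03),chan=(0,-.11,.012),piv=(.055,0,.104),tip=(.0457,0,.1965),pad=(0,0,.04)).items(): print(k,proj(f,O+J@p))
    P=cloud(f); Q=(P-O)@J; z=Q[...,2]
    for k,lo,hi in (("ridge",.034,.043),("handle",.17,.215)):
        m=(z>lo)&(z<hi)&(abs(Q[...,1])<.18)&(Q[...,0]>-.022)&(Q[...,0]<(.025 if k=="ridge" else .09)); q=Q[m]
        if len(q): print(k,len(q),np.percentile(q,[1,50,99],axis=0).ravel())
E
python3 fit.py
```

```text
tablez -0.0007633697875819868 ((646.9951782226562, 10.547775268554688), (146.6864013671875, 156.0567626953125), 76.13346862792969) yaw -0.24201662827371384 origin [0.6033 0.0213]
stop [244.3715 189.9657]
chan [310.5078 205.9553]
piv [280.4907 176.4088]
tip [280.2225 174.5852]
pad [276.0874 197.0064]
ridge 2 [0.0153 0.0432 0.0342 0.0183 0.0579 0.037  0.0214 0.0727 0.0398]
tablez -0.0009507185938143626 ((568.6141357421875, -82.02967834472656), (288.692626953125, 417.76666259765625), 3.151785135269165) yaw 0.055009027925861785 origin [ 0.5237 -0.0845]
stop [338.7021 181.1554]
chan [214.8284 178.5952]
piv [277.9645 226.6483]
tip [276.823  244.6339]
pad [278.5669 181.9952]
ridge 2514 [-0.0201 -0.1393  0.0365 -0.0002 -0.0287  0.0394  0.0226  0.1233  0.0425]
handle 250 [ 0.0372 -0.0086  0.1715  0.043   0.0002  0.1916  0.0545  0.0098  0.196 ]
```

```bash
cat >> h.py <<'E'
def jig(p,yaw=.055,O=(.5235,-.0840)):
    return np.array([*O,0])+R.from_euler('z',yaw).as_matrix()@p
def go(p): rel(jig(p),.055)
def where():
    s=robot.observe(); return R.from_euler('z',-.055).as_matrix()@(s["eef_pos"]-np.array([.5235,-.0840,0]))
E
python3 -c "
from h import *
go([.008,0,.152])"
```

```text
rel [-0.0313 -0.0076  0.2474] [0.     0.     0.0061] clock 4.35 eef [ 0.4998 -0.0778  0.3994] F [-0.1 -0.4 -0.6]
```

apply_moves(
  moves=[
    [0,-0.006,-0.0015,0.049,0,0,0.006],
    [0,-0.012,-0.003,0.098,0,0,0.006],
    [0,-0.018,-0.0045,0.147,0,0,0.006],
    [0,-0.025,-0.006,0.196,0,0,0.006],
    [0,-0.031,-0.0075,0.23,0,0,0.006],
    [0,-0.031,-0.0075,0.247,0,0,0.006],
    [0,-0.031,-0.0075,0.247,0,0,0.006],
    [0,-0.031,-0.0075,0.247,0,0,0.006],
  ],
)

```text
clock: 5.15
eef_pos: [0.5314, -0.0835, 0.1528]
tcp_rot: [-0.028, 1.0, 0.0, -0.0]
ft_force: [-1.1, -0.4, 0.7]
finger_gap: -0.0002
grip_force: 0.0
```

```bash
python3 -c "
from h import *
print(where()); go([.008,0,.152]); go([.075,0,.150])"
```

```text
[7.88534116e-03 1.04336522e-04 1.52829442e-01]
rel [-0.0001 -0.0001  0.0008] [ 0.     -0.0001  0.0002] clock 5.15 eef [ 0.5314 -0.0835  0.1528] F [-1.1 -0.4  0.7]
rel [-0.0671 -0.0001  0.0028] [ 0.     -0.0001  0.0002] clock 5.15 eef [ 0.5314 -0.0835  0.1528] F [-1.1 -0.4  0.7]
```

apply_moves(
  moves=[
    [0,-0.008,0,0,0,0,0],
    [0,-0.016,0,0,0,0,0],
    [0,-0.024,0,0,0,0,0],
    [0,-0.032,0,0,0,0,0],
    [0,-0.04,0,0,0,0,0],
    [0,-0.048,0,0,0,0,0],
    [0,-0.056,0,0,0,0,0],
    [0,-0.064,0,0.002,0,0,0],
  ],
)

```text
clock: 5.95
eef_pos: [0.5952, -0.0798, 0.1502]
tcp_rot: [-0.028, 1.0, 0.0, -0.001]
ft_force: [-4.4, -1.3, -0.7]
finger_gap: -0.0004
grip_force: 1.9
```

apply_moves(
  moves=[
    [0,-0.005,0,0,0,0,0],
    [0,-0.01,0,0,0,0,0],
    [0,-0.014,0,0,0,0,0],
    [0,-0.016,0,0,0,0,0],
    [0,-0.018,0,0,0,0,0],
    [0,-0.019,0,0,0,0,0],
    [0,-0.02,0,0,0,0,0],
    [0,-0.02,0,0,0,0,0],
  ],
)

```text
clock: 6.75
eef_pos: [0.6152, -0.0788, 0.1505]
tcp_rot: [-0.028, 1.0, -0.0, 0.0]
ft_force: [-3.3, -0.5, 0.6]
finger_gap: -0.0
grip_force: 1.2
```

```bash
python3 -c "
from h import *
print(where()); f=viewer.grab_frame('scene'); r=viewer.mark_of(f,'handle_tip'); print(r[0] if r else 0, [proj(f,jig([.055+.093*np.sin(h-.1),0,.104+.093*np.cos(h-.1)])) for h in (.8,.9,1.05)])
cv2.imwrite('pics/s2.png',cv2.resize(f['pixels'][150:270,190:350,::-1],(640,480),interpolation=cv2.INTER_CUBIC))"
```

```text
[9.18387513e-02 1.45017208e-04 1.50490173e-01]
{'xy': [233.9, 221.4], 'conf': 0.47} [array([237.0206445 , 214.14249655]), array([236.07090145, 216.67174271]), array([234.89896042, 220.40620577])]
```

View pics/s2.png

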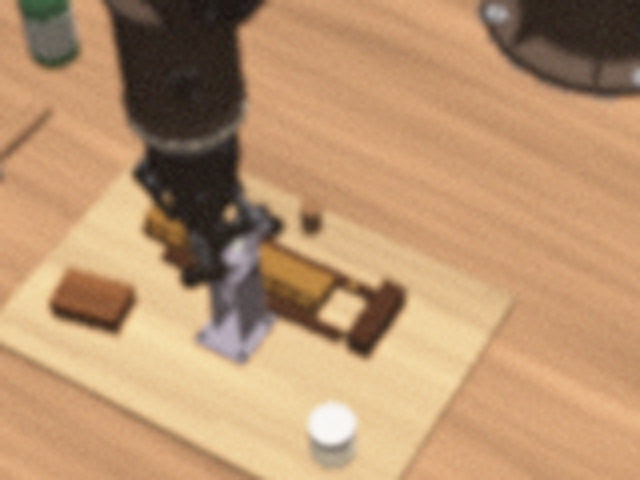

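The arm is lifted and the handle tip is behind the finger. The model estimates about 1.0 rad, so I push on to the stop.

apply_moves(
  moves=[
    [0,-0.001,0,0,0,0,0],
    [0,-0.002,0,0,0,0,0],
    [0,-0.003,0,0,0,0,0],
    [0,-0.004,0,0,0,0,0],
    [0,-0.005,0,0,0,0,0],
    [0,-0.005,0,0,0,0,0],
    [0,-0.005,0,0,0,0,0],
    [0,-0.005,0,0,0,0,0],
  ],
)

```text
clock: 7.65
eef_pos: [0.6193, -0.0785, 0.1503]
tcp_rot: [-0.028, 1.0, 0.0, -0.001]
ft_force: [-7.3, -0.4, 3.1]
finger_gap: -0.0001
grip_force: 3.8
```

apply_moves(
  moves=[
    [0,-0.001,0,0,0,0,0],
    [0,-0.002,0,0,0,0,0],
    [0,-0.002,0,0,0,0,0],
    [0,-0.002,0,0,0,0,0],
    [0,-0.002,0,0,0,0,0],
    [0,-0.002,0,0,0,0,0],
    [0,-0.002,0,0,0,0,0],
    [0,-0.002,0,0,0,0,0],
  ],
)

```text
clock: 8.45
eef_pos: [0.6196, -0.0784, 0.15]
tcp_rot: [-0.028, 1.0, 0.0, -0.002]
ft_force: [-17.5, -3.2, 8.3]
finger_gap: 0.0005
grip_force: 8.4
```

apply_moves(
  moves=[
    [0,0.01,0,-0.01,0,0,0],
    [0,0.02,0,-0.05,0,0,0],
    [0,0.03,0,-0.1,0,0,0],
    [0,0.04,-0.04,-0.12,0,0,0],
    [0,0.06,-0.085,-0.12,0,0,0],
    [0,0.08,-0.13,-0.12,0,0,0],
    [0,0.098,-0.175,-0.12,0,0,0],
    [0,0.098,-0.185,-0.1,0,0,0],
  ],
)

```text
clock: 9.25
eef_pos: [0.5344, -0.2736, 0.2533]
tcp_rot: [-0.026, 1.0, -0.002, 0.003]
ft_force: [1.1, 1.1, 0.1]
finger_gap: 0.0002
grip_force: 0.0
```

```bash
python3 - <<'E'
from h import *
print(where()); go([0,-.18,.026])
f=viewer.grab_frame('wrist'); save(f,'w2.png')
for n in('rail_push','clamp_pad','handle_tip'):
    r=viewer.mark_of(f,n)
    if r: print(n,r[0]['xy'],r[0]['conf'],R.from_euler('z',-.055).as_matrix()@(atz(f,r[0]['xy'],.03 if n=='rail_push' else .158)-[.5235,-.084,0]))
E
```

```text
[ 0.00041831 -0.189934    0.25332405]
rel [0.0016 0.0109 0.2273] [-0.0044  0.0051 -0.0028] clock 9.25 eef [ 0.5344 -0.2736  0.2533] F [1.1 1.1 0.1]
rail_push [324.4, 184.2] 0.84 [ 0.00172791 -0.14251228  0.03      ]
clamp_pad [474.0, 187.3] 0.95 [-0.02171419 -0.04352616  0.158     ]
handle_tip [491.0, 350.3] 0.57 [ 0.13051429 -0.00142432  0.158     ]
```

View pics/w2.png

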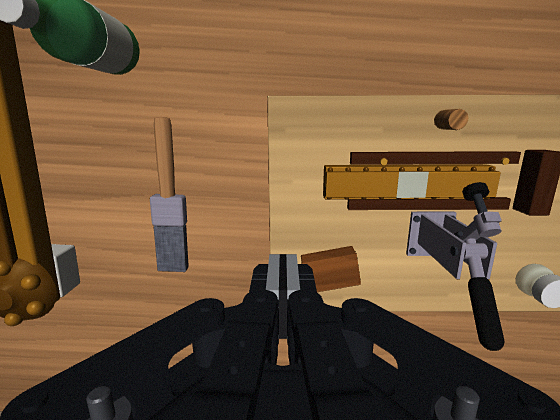

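The handle is fully back, with its tip near (491, 340). The pad is lifted, near (474, 187), and the rail's free end is near (324, 184). I go down behind the rail next.

apply_moves(
  moves=[
    [0,0.0016,0.01,0.045,-0.004,0.005,-0.003],
    [0,0.0016,0.01,0.09,-0.004,0.005,-0.003],
    [0,0.0016,0.01,0.135,-0.004,0.005,-0.003],
    [0,0.0016,0.01,0.175,-0.004,0.005,-0.003],
    [0,0.0016,0.01,0.205,-0.004,0.005,-0.003],
    [0,0.0016,0.01,0.22,-0.004,0.005,-0.003],
    [0,0.0016,0.01,0.227,-0.004,0.005,-0.003],
    [0,0.0016,0.01,0.227,-0.004,0.005,-0.003],
  ],
)

```text
clock: 10.25
eef_pos: [0.5329, -0.2583, 0.0239]
tcp_rot: [-0.029, 1.0, 0.002, -0.002]
ft_force: [0.9, -0.1, 0.4]
finger_gap: -0.0001
grip_force: 0.0
```

```bash
python3 -c "
from h import *
print(where()); go([0,-.12,.026])"
```

```text
[-1.69322760e-04 -1.74536072e-01  2.38544300e-02]
rel [-0.0004  0.0545 -0.0019] [ 0.0038 -0.0046  0.004 ] clock 10.25 eef [ 0.5329 -0.2583  0.0239] F [ 0.9 -0.1  0.4]
```

apply_moves(
  moves=[
    [0,0,0.007,-0.001,0,0,0.002],
    [0,0,0.014,-0.002,0,0,0.002],
    [0,0,0.021,-0.002,0,0,0.002],
    [0,0,0.027,-0.002,0,0,0.002],
    [0,0,0.033,-0.002,0,0,0.002],
    [0,0,0.039,-0.002,0,0,0.002],
    [0,0,0.045,-0.002,0,0,0.002],
    [0,0,0.05,-0.002,0,0,0.002],
  ],
)

```text
clock: 11.05
eef_pos: [0.5293, -0.2082, 0.0256]
tcp_rot: [-0.028, 1.0, 0.002, -0.003]
ft_force: [0.7, -3.0, 2.2]
finger_gap: -0.0002
grip_force: 1.6
```

apply_moves(
  moves=[
    [0,0,0.002,0,0,0,0],
    [0,0,0.004,0,0,0,0],
    [0,0,0.006,0,0,0,0],
    [0,0,0.007,0,0,0,0],
    [0,0,0.008,0,0,0,0],
    [0,0,0.009,0,0,0,0],
    [0,0,0.01,0,0,0,0],
    [0,0,0.01,0,0,0,0],
  ],
)

```text
clock: 11.85
eef_pos: [0.5287, -0.1986, 0.0256]
tcp_rot: [-0.028, 1.0, 0.002, -0.003]
ft_force: [-0.3, -1.1, 0.6]
finger_gap: -0.0
grip_force: 0.3
```

apply_moves(
  moves=[
    [0,0,0.001,0,0,0,0],
    [0,0,0.002,0,0,0,0],
    [0,0,0.003,0,0,0,0],
    [0,0,0.003,0,0,0,0],
    [0,0,0.004,0,0,0,0],
    [0,0,0.004,0,0,0,0],
    [0,0,0.004,0,0,0,0],
    [0,0,0.004,0,0,0,0],
  ],
)

```text
clock: 12.65
eef_pos: [0.5295, -0.1959, 0.026]
tcp_rot: [-0.028, 1.0, 0.001, -0.002]
ft_force: [1.0, -12.0, -1.1]
finger_gap: -0.0002
grip_force: 6.1
```

apply_moves(
  moves=[
    [0,0,-0.01,0,0,0,0],
    [0,0,-0.02,-0.02,0,0,0],
    [0,0,-0.02,-0.065,0,0,0],
    [0,0,-0.02,-0.11,0,0,0],
    [0,-0.02,-0.02,-0.15,0,0,0],
    [0,-0.05,-0.02,-0.19,0,0,0],
    [0,-0.08,0.01,-0.21,0,0,0],
    [0,-0.12,0.03,-0.22,0,0,0],
  ],
)

```text
clock: 13.45
eef_pos: [0.6488, -0.1584, 0.2483]
tcp_rot: [-0.028, 1.0, 0.002, -0.001]
ft_force: [0.6, -1.2, -0.1]
finger_gap: -0.0001
grip_force: 0.0
```

```bash
python3 - <<'E'
from h import *
print(where()); go([.172,0,.24]); go([.172,0,.138])
f=viewer.grab_frame('top'); 
for n in('rail_push','stop_face'):
    r=viewer.mark_of(f,n)
    if r: print(n,r[0]['xy'],r[0]['conf'],R.from_euler('z',-.055).as_matrix()@(atz(f,r[0]['xy'],.03)-[.5235,-.084,0]))
cv2.imwrite('pics/t3.png',cv2.resize(f["pixels"][170:250,240:380,::-1],(700,400),interpolation=cv2.INTER_CUBIC))
E
```

```text
[ 0.1209863  -0.08116511  0.24825192]
rel [-0.051   0.0811  0.0084] [ 0.0035 -0.0026  0.0001] clock 13.45 eef [ 0.6488 -0.1584  0.2483] F [ 0.6 -1.2 -0.1]
rel [-0.0513  0.0808  0.1104] [ 0.0035 -0.0026  0.0001] clock 13.45 eef [ 0.6488 -0.1584  0.2483] F [ 0.6 -1.2 -0.1]
stop_face [277.9, 225.7] 0.71 [-0.00177546  0.10111174  0.03      ]
```

View pics/t3.png

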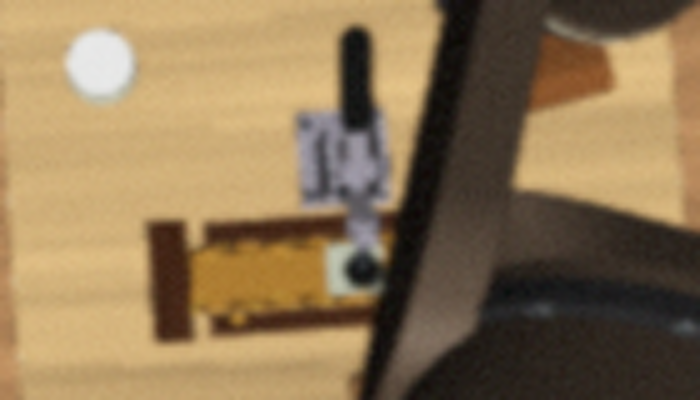

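The rail's end meets the stop at about (190, 280), and the patch at (352, 270) lies under the raised pad. Now I bring the finger behind the handle.

apply_moves(
  moves=[
    [0,-0.025,0.04,0,0.003,-0.003,0],
    [0,-0.051,0.081,0,0.003,-0.003,0],
    [0,-0.051,0.081,0.02,0.003,-0.003,0],
    [0,-0.051,0.081,0.055,0.003,-0.003,0],
    [0,-0.051,0.081,0.085,0.003,-0.003,0],
    [0,-0.051,0.081,0.105,0.003,-0.003,0],
    [0,-0.051,0.081,0.11,0.003,-0.003,0],
    [0,-0.051,0.081,0.11,0.003,-0.003,0],
  ],
)

```text
clock: 14.4
eef_pos: [0.6926, -0.0753, 0.1345]
tcp_rot: [-0.028, 1.0, 0.001, -0.002]
ft_force: [-0.7, 0.4, 0.9]
finger_gap: -0.0
grip_force: 0.0
```

```bash
python3 -c "
from h import *
print(where()); go([.11,0,.138])"
```

```text
[ 0.16933474 -0.00061487  0.1344747 ]
rel [ 0.0593  0.0007 -0.0033] [ 0.0014 -0.0042  0.0006] clock 14.4 eef [ 0.6926 -0.0753  0.1345] F [-0.7  0.4  0.9]
```

apply_moves(
  moves=[
    [0,0.008,0.0005,-0.002,0,0,0],
    [0,0.016,0.0005,-0.004,0,0,0],
    [0,0.024,0.0005,-0.006,0,0,0],
    [0,0.031,0.0005,-0.008,0,0,0],
    [0,0.038,0.0005,-0.01,0,0,0],
    [0,0.045,0.0005,-0.012,0,0,0],
    [0,0.052,0.0005,-0.014,0,0,0],
    [0,0.059,0.0005,-0.016,0,0,0],
  ],
)

```text
clock: 15.2
eef_pos: [0.6343, -0.0776, 0.152]
tcp_rot: [-0.028, 1.0, 0.0, -0.001]
ft_force: [2.4, 0.6, 1.9]
finger_gap: 0.0003
grip_force: 1.2
```

```bash
python3 -c "
from h import *
print(where()); go([.071,0,.152])"
```

```text
[0.1110088  0.00031247 0.15199838]
rel [ 0.04   -0.0003  0.    ] [ 0.0009 -0.0012  0.0012] clock 15.2 eef [ 0.6343 -0.0776  0.152 ] F [2.4 0.6 1.9]
```

apply_moves(
  moves=[
    [0,0.006,0,0,0,0,0],
    [0,0.012,0,0,0,0,0],
    [0,0.018,0,0,0,0,0],
    [0,0.023,0,0,0,0,0],
    [0,0.027,0,0,0,0,0],
    [0,0.03,0,0,0,0,0],
    [0,0.033,0,0,0,0,0],
    [0,0.035,0,0,0,0,0],
  ],
)

```text
clock: 16.0
eef_pos: [0.599, -0.0795, 0.1512]
tcp_rot: [-0.028, 1.0, 0.001, -0.002]
ft_force: [1.4, 0.3, 0.4]
finger_gap: 0.0001
grip_force: 0.7
```

apply_moves(
  moves=[
    [0,0.001,0,0,0,0,0],
    [0,0.002,0,0,0,0,0],
    [0,0.003,0,0,0,0,0],
    [0,0.004,0,0,0,0,0],
    [0,0.005,0,0,0,0,0],
    [0,0.005,0,0,0,0,0],
    [0,0.005,0,0,0,0,0],
    [0,0.005,0,0,0,0,0],
  ],
)

```text
clock: 16.8
eef_pos: [0.5948, -0.0798, 0.1515]
tcp_rot: [-0.028, 1.0, 0.0, -0.001]
ft_force: [0.5, -0.1, -0.1]
finger_gap: -0.0004
grip_force: 0.0
```

apply_moves(
  moves=[
    [0,0.001,0,0,0,0,0],
    [0,0.002,0,0,0,0,0],
    [0,0.003,0,0,0,0,0],
    [0,0.003,0,0,0,0,0],
    [0,0.004,0,0,0,0,0],
    [0,0.004,0,0,0,0,0],
    [0,0.004,0,0,0,0,0],
    [0,0.004,0,0,0,0,0],
  ],
)

```text
clock: 17.6
eef_pos: [0.5936, -0.08, 0.1519]
tcp_rot: [-0.028, 1.0, 0.0, 0.002]
ft_force: [15.7, 2.8, -9.6]
finger_gap: -0.0
grip_force: 7.4
```

On the stop. I back off, rise and check.

apply_moves(
  moves=[
    [0,-0.01,0,0,0,0,0],
    [0,-0.03,0,0,0,0,0],
    [0,-0.05,0,-0.02,0,0,0],
    [0,-0.05,0,-0.065,0,0,0],
    [0,-0.05,0,-0.11,0,0,0],
    [0,-0.02,0,-0.15,0,0,0],
    [0,0.02,0,-0.19,0,0,0],
    [0,0.06,0,-0.22,0,0,0],
  ],
)

```text
clock: 18.4
eef_pos: [0.5357, -0.0833, 0.3692]
tcp_rot: [-0.028, 1.0, 0.0, -0.001]
ft_force: [-0.5, -0.5, 2.1]
finger_gap: -0.0
grip_force: 0.0
```

```bash
python3 - <<'E'
from h import *
from fit import cloud
f=viewer.grab_frame('wrist'); J=R.from_euler('z',.055).as_matrix(); O=[.5235,-.084,0]
print(where())
Q=(cloud(f)-O)@J; z=Q[...,2]
m=(z>.17)&(z<.22)&(abs(Q[...,1])<.03)&(Q[...,0]<.12)&(Q[...,0]>0); print('handle',np.percentile(Q[m],[2,50,98],axis=0))
for n,zz in(('handle_tip',.1965),('rail_push',.03),('stop_face',.03),('rail',.04)):
    r=viewer.mark_of(f,n)
    if r: print(n,r[0]['xy'],r[0]['conf'],(atz(f,r[0]['xy'],zz)-O)@J)
cv2.imwrite('pics/w4.png',cv2.resize(f["pixels"][80:300,130:430,::-1],(800,587),interpolation=cv2.INTER_CUBIC))
E
```

```text
[ 0.0083 -0.0001  0.3742]
handle [[ 0.0376 -0.0095  0.1722]
 [ 0.0437 -0.0008  0.192 ]
 [ 0.0544  0.0091  0.1962]]
handle_tip [280.0, 224.7] 0.76 [ 0.0458 -0.004   0.1965]
rail_push [217.3, 163.6] 0.79 [ 0.0026 -0.1019  0.03  ]
stop_face [349.7, 161.0] 0.68 [-0.0014  0.102   0.03  ]
rail [280.5, 161.7] 0.87 [-0.0015 -0.0044  0.04  ]
```

View pics/w4.png

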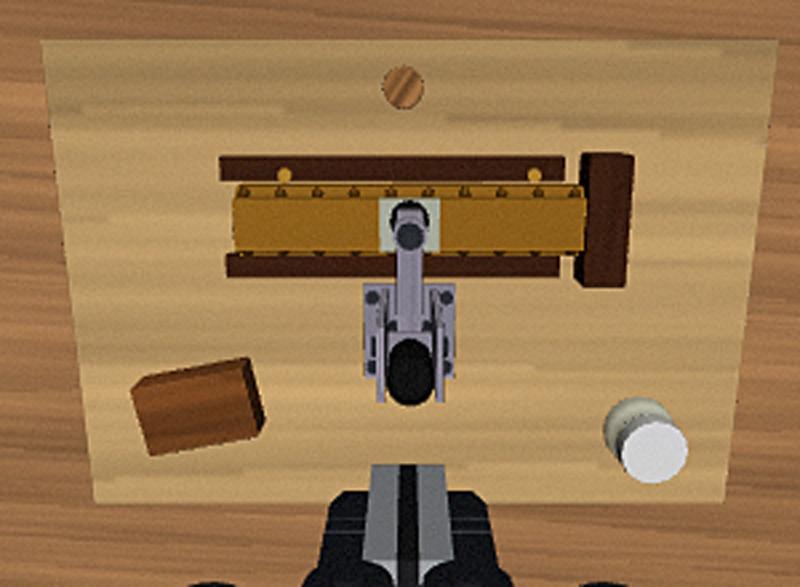

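The pad at (410, 220) sits on the patch. The rail's end meets the stop at (583, 222), and the handle is upright at the same place as at the start. The bystanders haven't moved, so I'm handing in.

```bash
python3 -c "
from h import *
print(ticket.hand_in())"
```

```text
the job is handed in; nothing more can be done
None
```

The job is handed in: the clamp is locked upright on the repair patch with the rail against the end stop, finished at about 18 s of the 54 s with the other things on the bench untouched.

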